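# Punch the marked spot on a sprinkle tin's lid

### The arm

A 6-joint arm with a two-finger parallel gripper is mounted at the origin on the work surface. World frame = base frame: x ahead of the robot, y to its left, z up, the work surface at z = 0. Lengths are in m, angles in rad, forces in N, time in s.
With the tool pointing down it reaches from about 0.25 to 0.725 m from the base axis. Payload 4 kg.
Tool frame: the origin (TCP) lies midway between the tips of the shut fingers; the grasp point (between the pads) lies 19 mm behind it (bot.hold_point_z is the distance from the TCP to the grasp point, in m); z points along the fingers, y is the direction in which the jaws open and shut (so a half turn about z gives the same grasp; the last joint's range is limited). The gripper opens to 85 mm and grips with 20 to 120 N. Pads are 22 mm wide; open, the fingers measure 114 mm over their backs; the gripper's body (76 mm by 85 mm) begins 54 mm behind the grasp point. The pads swing forward as they close: fully open they stand 13 mm farther back than shut.
Start: joints at [1.144, 0.241, 0.005, 1.335, 0, 1.571], TCP at [0.207, 0.455, 0.231] pointing down, gripper open.
Joint ranges: [-2.72, 2.72], [-1.05, 1.87], [-1.09, 1.28], [-1.99, 2.15], [-1.42, 1.44], [-3.14, 3.14]. Speed limits (rad/s): [2.79, 2.79, 3.14, 3.14, 3.14, 3.14].

### API

Orientations are given as a unit quaternion [x, y, z, w].
In Python, from workcell import status, viewer, order, bot gives the robot as it stands.
- The arm moves only by the tool servo_tool, never from a script. Its argument "increments" is a list of rows, each a list of 3 entries, a list of its own where there are three numbers: the closure in counts, from 0 (fully open) to 255 (shut), then the shift along the tool's x, y, z in mm, then the turn about the tool's z in degrees. A call has exactly 10 rows; each row shifts and turns the commanded pose from where the row before left it, along the tool's axes as they then stand; what a row does not reach is not made up. A row lasts 1/10 s, in which the tool goes at most 50 mm and 8.59 degrees, less where a joint would pass 70% of its speed; a pose out of reach is approached as far as the arm can. A call is refused whole if a number of a shift passes 50 or a number of a turn 8.59, either way. A call with a gripper value outside its range is refused whole. The fingers move at their own pace and stop on an object; the grip force is fixed at half the most. Time passes only in rows, so rows that do not move let the fingers close, or fill a call up. It gives the time, the measured TCP pose, the force and the opening at its end, in the units of the state.
- status.get_obs(): the state, without advancing time (a new reading comes with each control period).
- viewer.camera(name): name is "side" or "top"; returns (picture, depth): 420x560x3 uint8, red, green, blue; 420x560 float32, m along the optical axis (not along the pixel's ray), 0 where there is no reading.
- viewer.get_calibration(name): a dict with "K" (3x3 intrinsics, pixels), "position" and "orientation" of the camera in the world. Camera axes: x right, y up, looking along -z (the intrinsics and any distortion apply to the point x, -y, -z); pixel columns grow to the right and rows downward; lengths in m; the calibration is good to about 2 mm. A picture is of the moment at which its call begins. get_calibration takes no time and is no camera call.
- order.job_done(): hands the job in, once; it reports no verdict.
The state is a dict: "clock": time; "joint_pos": joint angles; "joint_vel": joint speeds; "tau": joint torques, N m; "eef_pos": TCP position; "tool_rot": TCP orientation; "ft_force": force on the tool from outside, world axes, zero at the start; "ft_torque": the same for the moment, N m; "grip_width": finger opening in m.
Only numpy, scipy, OpenCV 4.12 (cv2) and the standard library are available. Lean on these libraries where they do the work, as an engineer would, in place of code of your own. Each camera call takes 0.05 s, during which the arm holds its last target.

### The job

The squat aluminium sprinkle tin has a dimple in its blank lid where the pouring hole will go. Keeping the tin standing on the slab, turn it and slide it into the hand punch until the dimple sits right under the punch point, then press the black knob gently down until the point bottoms in the dimple. Let the knob rise all the way, leave the tin standing there with its dimple under the point, and leave the other things on the shelf where they are.

Things in the scene. Friction and masses are not known exactly. Their poses are not given: they have to be found in the camera images.
- tin_center (a point): Centre (half-way up) of the squat round sprinkle tin, plain aluminium, 60 mm diameter, 45 mm high, about 0.18 kg, standing loose on the slab (top of the slab is z = 0). z is up; its x axis points from the tin's centre towards the dimple.
- tin_dimple (a point): Centre of the dimple's mouth, flush with the top of the lid (45 mm above the slab), 18 mm off the tin's centre along the tin's x axis. The dimple is a bare, darker conical recess inside a scribed ring, 10 mm wide at the mouth, 5 mm at the bottom, 4 mm deep. The rest of the lid is flat.
- press: The hand punch, fixed to the slab. Origin on the slab straight below the punch point; z up; its throat opens along its own -x (roughly to the left, seen from the robot). The tin goes in under the point only with its dimple on the far side: direction from tin centre to dimple within about 45 degrees of the press's +x.
- press_columns (a point): Point on the slab midway between the punch's two round 16 mm columns, which stand 30 mm either side of it along the press's y (44 mm free between them), 24 mm beyond the punch point. A foot plate 12 mm high, 110 mm wide begins 7 mm farther in. The columns stop a tin whose dimple is on the near side.
- press_nose (a point): Middle of the lower front edge of the grey overhead nose: 44 mm wide, 32 mm in front of the punch point, from 80 to 135 mm above the slab; behind the point it widens to 88 mm. An upright hand over the tin hits it; a hand leaning back 40 to 50 degrees towards the press's -x, fingers on the tin's two sides (along the press's y), passes.
- punch_tip (a point): Lower end of the punch point, a 4 mm round-ended steel pin on the sliding ram; at rest it is 53 mm above the slab (8 mm above the tin's lid). Moves straight down with the ram.
- knob_top (a point): Centre of the flat top of the round black palm knob on the ram, 42 mm diameter, 178 mm above the slab at rest, straight above the punch point. Pushed straight down.
- ram (a joint): How far the ram is pressed down, in m: 0 up at rest, 0.016 at its end stop. A spring brings it back: it takes about 2.5 N to start it and about 3 N more for 12 mm. With the tin below, the point lands on the flat lid at about 0.008, or bottoms in the dimple at about 0.012; the cone pulls a loose tin a little into line.
- tumbler_mid (a point): Half-way up a glass tumbler, 72 mm diameter, 95 mm high; a bystander, beyond the punch, on the right.
- tongs_mid (a point): Middle of bamboo tongs lying flat, about 240 mm long, 45 mm wide, 12 mm high; a bystander on the left.
- tall_tin_mid (a point): Half-way up a taller, slimmer closed aluminium tin, 51 mm diameter, 78 mm high, with no dimple; a bystander at the back.
- jar_mid (a point): Half-way up an amber glass jar, 68 mm diameter, 100 mm high; a bystander behind on the left.
- mill_mid (a point): Half-way up a dark wooden pepper mill, 54 mm diameter, 150 mm high; a bystander behind on the right.
Not all that is in view belongs to the job. What is shaped like the press but green, red or turquoise is not meant.

How it is judged:
By the outcome, as a careful person would: the job done as asked, in the order asked, and still so for the second after the job is handed in, with the robot touching nothing.
It also fails if it takes over 72 s, if anything falls off the work surface, if the arm or the gripper's body presses on something with over 40 N, if the wrist force passes 120 N, or if a joint passes its speed limit or range.

## Working session

There is one attempt and no reset: what is moved stays moved. The work goes in short steps, Python scripts to look and compute and a tool call to move; the robot and the scene stay as the last step left them, time stands still between calls to the robot, and variables do not carry over. Pictures are saved under pics/ and viewed, and the job is handed in when it is done.

Besides the shell and the picture viewer there is one more tool, called after "Emit:" as name(argument=value, ...) on one line, values as JSON. servo_tool: Moves the arm, as the interface text tells. Its arguments: {"type":"object","properties":{"increments":{"type":"array","items":{"type":"array"}}},"required":["increments"]}

```bash
ls; mkdir -p pics; python3 - <<'E'
from workcell import status, viewer, order, bot
import cv2,numpy as np
o=status.get_obs()
for k in o: print(k,o[k])
print(bot.hold_point_z,[a for a in dir(bot) if a[0]!='_'])
for n in ("side","top"):
    p,d=viewer.camera(n); cv2.imwrite(f"pics/{n}0.png",p[:,:,::-1]); np.savez(f"{n}0.npz",p=p,d=d)
    print(n,viewer.get_calibration(n))
E
```

```text
pics
clock 0.0
joint_pos [ 1.14398757e+00  2.41414699e-01  3.73508055e-03  1.33518689e+00
 -8.77180780e-06  1.57079789e+00]
joint_vel [ 0.00125332  0.00245173 -0.00027168 -0.00125054 -0.00017435  0.00127463]
tau [-1.10083431e-03 -3.72312105e+01  2.52411175e+01  1.67470286e-02
 -1.61980988e-04  1.09002812e-05]
eef_pos [0.20672898 0.45457857 0.23041623]
tool_rot [ 2.11788921e-01  9.77314884e-01 -1.01253798e-03 -2.14932585e-04]
ft_force [-0.43804423 -0.87026729 -0.13335646]
ft_torque [ 0.00977463 -0.04178331 -0.02698877]
grip_width 0.08536742110609616
0.0187 ['Unreachable', 'hold_point_z']
side {'K': array([[448.19799732,   0.        , 282.4667401 ],
       [  0.        , 448.19799732, 211.24313129],
       [  0.        ,   0.        ,   1.        ]]), 'position': array([1.17611525, 0.04078395, 0.8457797 ]), 'orientation': array([0.25063352, 0.25341443, 0.67099086, 0.65018093])}
top {'K': array([[485.41424528,   0.        , 281.61748967],
       [  0.        , 485.41424528, 216.24465621],
       [  0.        ,   0.        ,   1.        ]]), 'position': array([0.32953673, 0.05143001, 1.37199693]), 'orientation': array([-0.04047693,  0.05619853,  0.70976585, -0.70102481])}
```

View pics/side0.png

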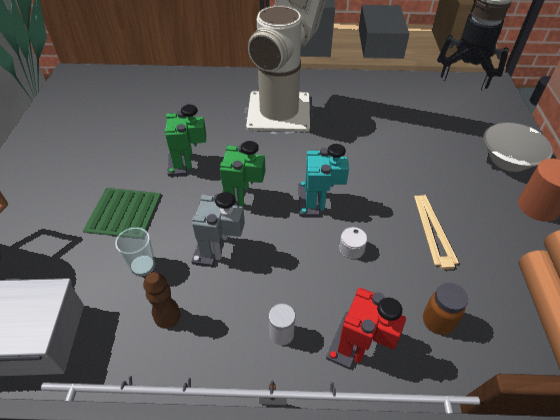

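View pics/top0.png

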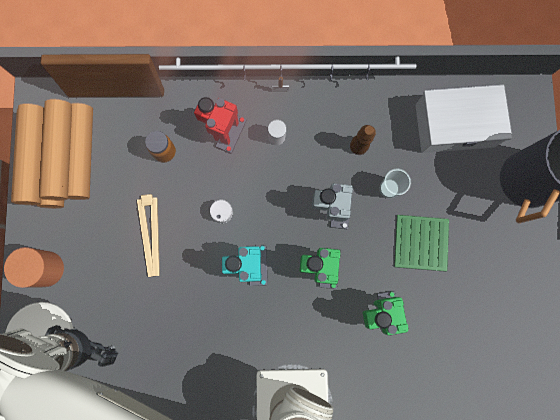

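The side view shows the grey press at about (215,225) and the tin at (353,243). In the top view the press is at (335,200) and the tin at (221,211). Next I'll zoom in and measure.

```bash
cat > h.py <<'E'
import numpy as np,cv2
from scipy.spatial.transform import Rotation as R
from workcell import status, viewer
C={n:viewer.get_calibration(n) for n in("side","top")}
def ray(n,u,v):
    c=C[n];K=c["K"]
    d=np.array([(u-K[0,2])/K[0,0],-(v-K[1,2])/K[1,1],-1.])
    return c["position"],R.from_quat(c["orientation"]).as_matrix()@d
def onz(n,u,v,z):
    p,d=ray(n,u,v); return p+d*(z-p[2])/d[2]
def proj(n,X):
    c=C[n];q=R.from_quat(c["orientation"]).as_matrix().T@(np.asarray(X)-c["position"])
    K=c["K"];return np.array([K[0,2]+K[0,0]*q[0]/-q[2],K[1,2]+K[1,1]*(-q[1])/-q[2]])
def cloud(n,d):
    c=C[n];K=c["K"];v,u=np.mgrid[:d.shape[0],:d.shape[1]]
    L=np.stack([(u-K[0,2])/K[0,0]*d,-(v-K[1,2])/K[1,1]*d,-d],-1)
    return L@R.from_quat(c["orientation"]).as_matrix().T+c["position"]
def tri(u1,u2):
    a,da=ray("side",*u1);b,db=ray("top",*u2)
    s=np.linalg.lstsq(np.stack([da,-db],1),b-a,rcond=None)[0]
    P=a+da*s[0];Q=b+db*s[1];return (P+Q)/2,np.linalg.norm(P-Q)
def shot(n,name,crop=None,k=6):
    p,d=viewer.camera(n);np.savez(name+".npz",p=p,d=d)
    save(p,name,crop,k);return p,d
def save(p,name,crop=None,k=6):
    if crop: x0,y0,x1,y1=crop;p=cv2.resize(p[y0:y1,x0:x1],None,fx=k,fy=k,interpolation=cv2.INTER_CUBIC)
    cv2.imwrite(f"pics/{name}.png",p[:,:,::-1])
E
python3 - <<'E'
from h import *
s=np.load("side0.npz");t=np.load("top0.npz")
a=s["p"];b=t["p"]
def c(p,x0,y0,x1,y1,k):return cv2.resize(p[y0:y1,x0:x1],None,fx=k,fy=k,interpolation=cv2.INTER_CUBIC)
A=np.vstack([np.hstack([c(a,330,220,380,265,8)[:270],c(b,200,190,250,235,8)[:360][:270]])])
A=np.hstack([c(a,330,225,380,270,8),c(b,198,190,248,235,8)]);cv2.imwrite("pics/tin.png",A[:,:,::-1])
A=np.hstack([c(a,185,185,255,270,5.7),c(b,300,170,370,240,5.7) if 0 else c(b,300,165,370,250,5.7)]);cv2.imwrite("pics/press.png",A[:,:,::-1])
W=cloud("top",t["d"])
print(W[211,221],W[196,328],W[215,338],W[300,250])
W=cloud("side",s["d"]);print(W[238,353],W[200,226])
E
```

```text
[0.52821299 0.18731915 0.04699394] [ 0.54372018 -0.09318613  0.17776422] [ 0.50107061 -0.12258721  0.13712187] [ 0.28384286  0.11091402 -0.00208685]
[0.53533388 0.18891582 0.04253317] [ 0.55128298 -0.08836776  0.1758532 ]
```

View pics/tin.png

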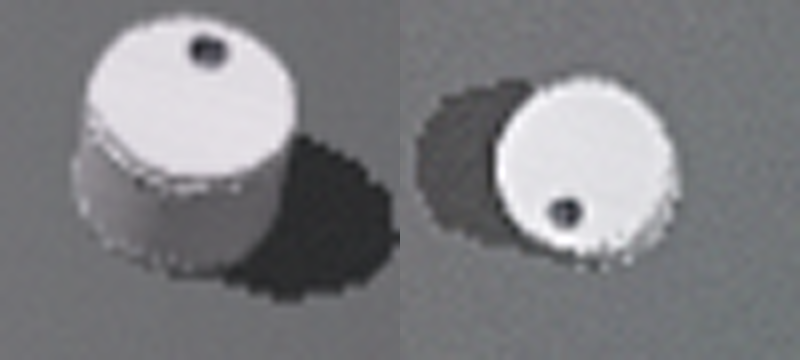

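View pics/press.png

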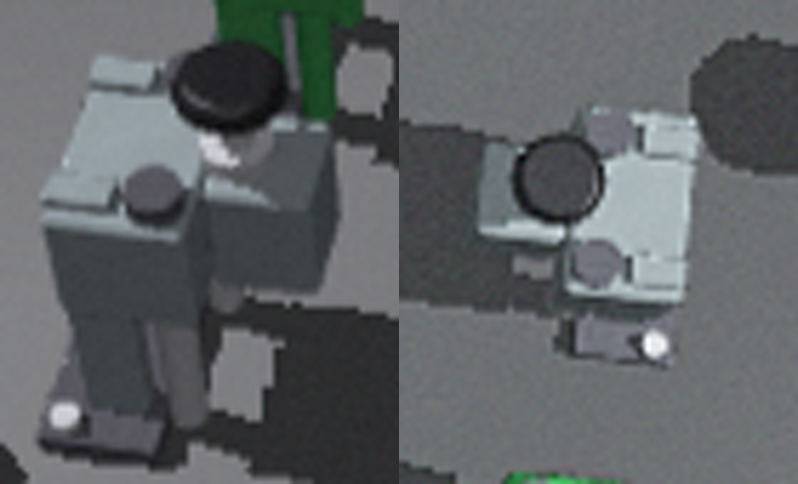

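```bash
cat > m.py <<'E'
from h import *
def tin(n,p,d,c0,r=28,dark=True):
    """lid centre & dimple by rays at z=.045"""
    x,y=c0;out={}
    g=p.astype(int);sub=np.zeros(p.shape[:2],np.uint8)
    hsv=cv2.cvtColor(p,cv2.COLOR_RGB2HSV)
    m=((hsv[...,2]>190)&(hsv[...,1]<40)).astype(np.uint8)
    w=np.zeros_like(m);cv2.circle(w,(x,y),r,1,-1);m&=w
    cs,_=cv2.findContours(m,cv2.RETR_EXTERNAL,cv2.CHAIN_APPROX_NONE)
    c=max(cs,key=cv2.contourArea);h=cv2.convexHull(c)
    # map to plane, fit circle
    P=np.array([onz(n,u,v,.045)[:2] for u,v in h[:,0]])
    ctr,rad=cv2.minEnclosingCircle(P.astype(np.float32)*1000)
    # lsq ellipse centre on image for comparison
    e=cv2.fitEllipse(c)
    hm=np.zeros_like(m);cv2.drawContours(hm,[h],-1,1,-1)
    hm=cv2.erode(hm,np.ones((3,3)))
    v=hsv[...,2];wgt=np.where((hm>0)&(v<150),190-v.astype(float),0)
    k=cv2.connectedComponentsWithStats(((hm>0)&(v<150)).astype(np.uint8))
    yy,xx=np.mgrid[:wgt.shape[0],:wgt.shape[1]]
    u0=(wgt*xx).sum()/wgt.sum();v0=(wgt*yy).sum()/wgt.sum()
    return dict(ctr=np.round(ctr,1),rad=round(rad,1),ell=np.round(e[0],1),ellP=np.round(onz(n,*e[0],.045)*1000,1),dpx=(round(u0,1),round(v0,1)),dim=np.round(onz(n,u0,v0,.045)*1000,1),ncomp=k[2][1:,4])
E
python3 - <<'E'
from m import *
s=np.load("side0.npz");t=np.load("top0.npz")
print(tin("side",s["p"],s["d"],(353,240)));print(tin("top",t["p"],t["d"],(221,211)))
# knob
K={}
for n,f,(x,y) in(("side",s,(226,200)),("top",t,(328,196))):
    v=f["p"].max(-1);m=(v<70).astype(np.uint8);w=np.zeros_like(m);cv2.circle(w,(x,y),14,1,-1);m&=w
    W=cloud(n,f["d"]);m&=((W[...,2]>.12)&(W[...,2]<.19)).astype(np.uint8)
    c=max(cv2.findContours(m,0,1)[0],key=cv2.contourArea);e=cv2.fitEllipse(cv2.convexHull(c));print(n,e)
    P=W[(m>0)&(W[...,2]>.172)];print("top pts",P.mean(0),len(P), onz(n,*e[0],.178),onz(n,*e[0],.170))
    K[n]=e[0]
print(tri(K["side"],K["top"]))
for n,f in(("top",t),("side",s)):
    W=cloud(n,f["d"])
    ok=(np.abs(W[...,0]-.54)<.09)&(np.abs(W[...,1]+.11)<.09)
    for lo,hi in((.128,.15),):
        P=W[ok&(W[...,2]>lo)&(W[...,2]<hi)];r=cv2.minAreaRect((P[:,:2]*1000).astype(np.float32));print(n,lo,len(P),np.median(P[:,2]),r)
for q in((336.8,188.3),(334.9,211.1)):print(onz("top",*q,.14))
print(onz("top",335+0,196.2,.14))
E
```

```text
{'ctr': array([534. , 188.9]), 'rad': 29.8, 'ell': array([353.6, 236.8]), 'ellP': array([533.8, 190.1,  45. ]), 'dpx': (np.float64(355.4), np.float64(230.8)), 'dim': array([515.9, 195.7,  45. ]), 'ncomp': array([13], dtype=int32)}
{'ctr': array([530.7, 189. ]), 'rad': 30.1, 'ell': array([220.5, 210.2]), 'ellP': array([530.7, 189. ,  45. ]), 'dpx': (np.float64(218.3), np.float64(216.0)), 'dim': array([514.8, 194.8,  45. ]), 'ncomp': array([10], dtype=int32)}
side ((224.84988403320312, 200.02655029296875), (16.361173629760742, 20.039264678955078), 88.13154602050781)
top pts [ 0.54904817 -0.09051045  0.17609923] 222 [ 0.55344204 -0.09028833  0.178     ] [ 0.54598242 -0.09185858  0.17      ]
top ((327.46807861328125, 196.07003784179688), (15.343038558959961, 16.150634765625), 60.21472930908203)
top pts [ 0.5427061  -0.0895488   0.17703794] 72 [ 0.54351329 -0.09181838  0.178     ] [ 0.54494698 -0.09277817  0.17      ]
(array([ 0.54507809, -0.09246997,  0.16905451]), np.float64(0.0008392467798119438))
top 0.128 781 0.13637142783614786 ((541.6235961914062, -108.84229278564453), (97.15672302246094, 87.84610748291016), 82.64142608642578)
side 0.128 1018 0.13446152380965398 ((546.2510375976562, -108.23390197753906), (97.41747283935547, 89.56864929199219), 82.06121826171875)
[ 0.57050422 -0.1211436   0.14      ]
[ 0.51088595 -0.1144871   0.14      ]
[ 0.54978735 -0.11587004  0.14      ]
```

```bash
cat >> h.py <<'E'
def now():
    o=status.get_obs();M=R.from_quat(o["tool_rot"]).as_matrix();return o,M
def go(target):
    o,M=now();d=M.T@(np.asarray(target)-o["eef_pos"])*1000
    print("t",round(o["clock"],2),"tcp",np.round(o["eef_pos"],4),"psi",round(np.degrees(np.arctan2(M[1,1],M[0,1])),2),"w",round(o["grip_width"],4),"F",np.round(o["ft_force"],1),"tooldelta mm",np.round(d,1))
    return d
E
python3 - <<'E'
from h import *
s=np.load("side0.npz")["p"];save(s,"grip",(425,0,525,100),6)
p=np.radians(70);M=np.array([[-np.sin(p),np.cos(p),0],[np.cos(p),np.sin(p),0],[0,0,-1]]).T
o,_=now();print(M.T@(np.array([.532,.189,.10])-o["eef_pos"])*1000);go([.532,.189,.1])
E
```

```text
[-396.4982283  -138.35990239  130.48121127]
t 0.1 tcp [0.2067 0.4546 0.2305] psi 65.55 w 0.0855 F [-0.6  0.8 -0.1] tooldelta mm [-406.  -106.9  130.7]
```

View pics/grip.png

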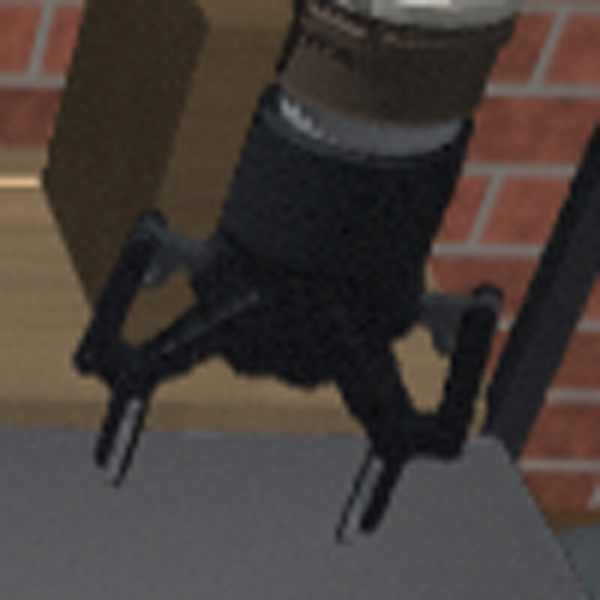

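The gripper has linkage fingers with parallel tips, and the knuckles protrude above the tips. I'll move over the tin and align the jaws to yaw 70°.

Emit:
servo_tool(increments=[[0,[0,0,0],-4.5],[0,[-44,-15,14],0],[0,[-44,-15,14],0],[0,[-44,-15,14],0],[0,[-44,-15,14],0],[0,[-44,-15,14],0],[0,[-44,-15,14],0],[0,[-44,-15,14],0],[0,[-44,-15,14],0],[0,[-44,-18,18],0]])

```text
clock: 1.1
eef_pos: [0.5331, 0.1896, 0.1011]
tool_rot: [0.173, 0.985, 0.0, 0.0]
ft_force: [0.1, 0.8, 0.3]
grip_width: 0.0854
```

```bash
python3 - <<'E'
from m import *
go([.532,.189,.008])
p,d=shot("side","side1",(300,140,420,270),4)
p,d=shot("top","top1",(170,160,270,260),5)
E
```

```text
t 1.1 tcp [0.5331 0.1896 0.1011] psi 70.05 w 0.0854 F [0.1 0.8 0.3] tooldelta mm [ 0.9 -1.  93.1]
```

View pics/side1.png

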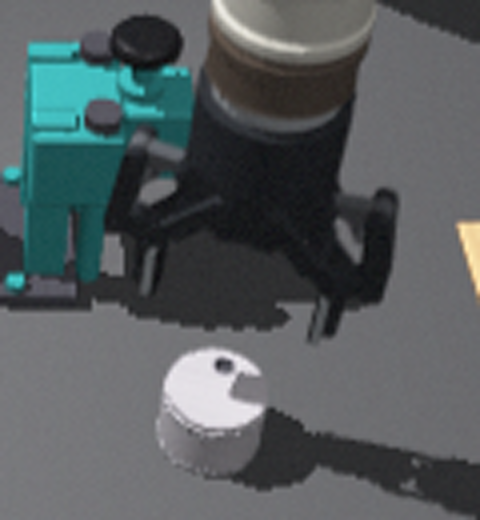

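```bash
python3 - <<'E'
from m import *
for n in("top","side"):
    f=np.load(n+"0.npz");W=cloud(n,f["d"]);hsv=cv2.cvtColor(f["p"],cv2.COLOR_RGB2HSV)
    m=(abs(hsv[...,0].astype(int)-92)<8)&(hsv[...,1]>120);P=W[m];print(n,len(P),np.percentile(P,[1,99],axis=0).round(3).tolist())
E
```

```text
top 753 [[0.33, 0.07, 0.013], [0.43, 0.175, 0.175]]
side 1669 [[0.341, 0.073, 0.012], [0.431, 0.175, 0.167]]
```

The turquoise press ends at x = 0.43, so there's clearance. I'll descend and grip.

Emit:
servo_tool(increments=[[0,[1,-1,18],0],[0,[0,0,18],0],[0,[0,0,18],0],[0,[0,0,18],0],[0,[0,0,14],0],[0,[0,0,7],0],[0,[0,0,0],0],[100,[0,0,0],0],[130,[0,0,0],0],[130,[0,0,0],0]])

```text
clock: 2.2
eef_pos: [0.5313, 0.1908, 0.01]
tool_rot: [0.173, 0.985, 0.001, 0.001]
ft_force: [-0.5, -0.1, 2.5]
grip_width: 0.0585
```

```bash
python3 - <<'E'
from m import *
go([.532,.189,.008])
p,d=shot("side","side2",(300,140,420,270),4)
E
```

```text
t 2.2 tcp [0.5313 0.1908 0.01  ] psi 70.05 w 0.0585 F [-0.5 -0.1  2.5] tooldelta mm [-1.2 -1.5  2. ]
```

View pics/side2.png

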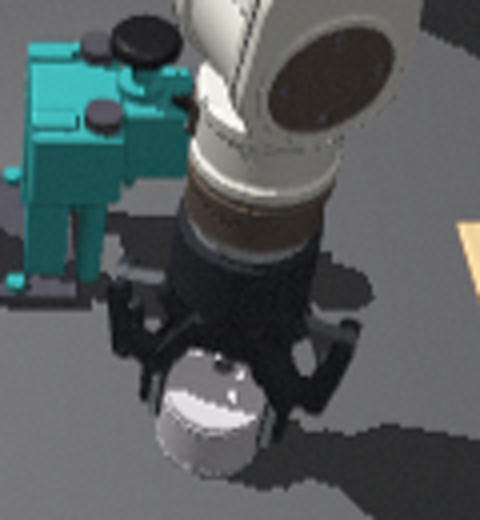

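Emit:
servo_tool(increments=[[130,[0,0,0],-6],[130,[0,0,0],-8.5],[130,[0,0,0],-8.5],[130,[0,0,0],-8.5],[130,[0,0,0],-8.5],[130,[0,0,0],-8.5],[130,[0,0,0],-8.5],[130,[0,0,0],-8.5],[130,[0,0,0],-8.5],[130,[0,0,0],-8.5]])

```text
clock: 3.25
eef_pos: [0.5312, 0.1917, 0.01]
tool_rot: [-0.522, 0.853, 0.001, 0.002]
ft_force: [-1.0, 3.5, 4.8]
grip_width: 0.0584
```

Emit:
servo_tool(increments=[[130,[0,0,0],-8.5],[130,[0,0,0],-8.5],[130,[0,0,0],-3],[130,[0,0,0],0],[130,[0,0,0],0],[130,[0,0,0],0],[130,[0,0,0],0],[130,[0,0,0],0],[130,[0,0,0],0],[130,[0,0,0],0]])

```text
clock: 4.25
eef_pos: [0.5309, 0.1916, 0.01]
tool_rot: [-0.66, 0.751, 0.001, 0.002]
ft_force: [-1.2, 3.1, 4.9]
grip_width: 0.0588
```

```bash
python3 - <<'E'
from m import *
ex=np.array([-.127,-.992]);O=np.array([.5440,-.0925])
go(list(O-.082*ex)+[.010])
E
```

```text
t 4.25 tcp [0.5309 0.1916 0.01  ] psi 172.58 w 0.0588 F [-1.2  3.1  4.9] tooldelta mm [198.  -49.5  -0.5]
```

Emit:
servo_tool(increments=[[130,[5,-3,0],0],[130,[15,-5,0],0],[130,[18,-5,0],0],[130,[20,-5,0],0],[130,[20,-5,0],0],[130,[20,-6,0],0],[130,[20,-6,0],0],[130,[20,-6,0],0],[130,[20,-5,0],0],[130,[12,-3,0],0]])

```text
clock: 5.25
eef_pos: [0.5582, 0.0155, 0.0101]
tool_rot: [-0.659, 0.752, 0.0, 0.002]
ft_force: [-0.5, 5.0, 5.3]
grip_width: 0.0583
```

```bash
python3 - <<'E'
from m import *
ex=np.array([-.127,-.992]);O=np.array([.5440,-.0925])
go(list(O-.082*ex)+[.010])
p,d=shot("side","side3",(170,140,330,270),4.5)
p,d=shot("top","top3",(230,140,370,250),5)
E
```

```text
t 5.25 tcp [0.5582 0.0155 0.0101] psi 172.52 w 0.0583 F [-0.5  5.   5.3] tooldelta mm [26.9  0.3 -0. ]
```

View pics/side3.png

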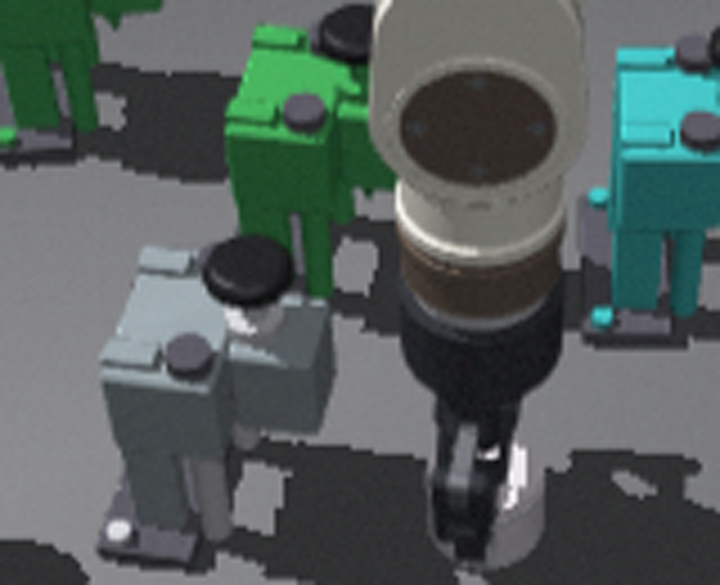

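View pics/top3.png

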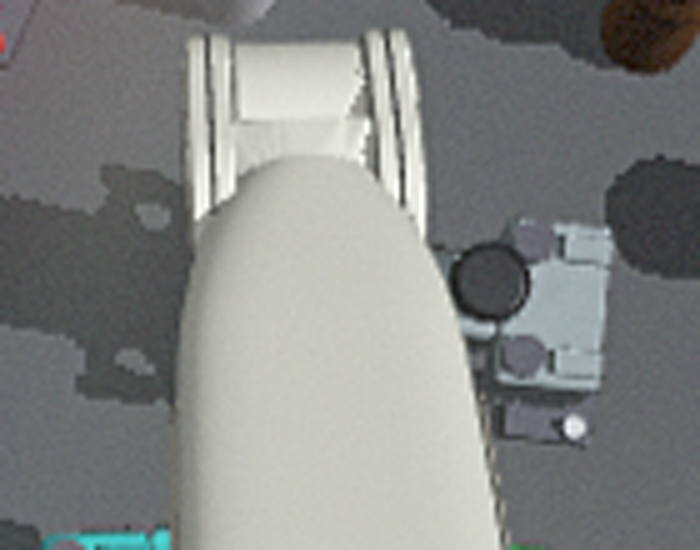

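Emit:
servo_tool(increments=[[130,[3,0,0],0],[130,[4,0,0],0],[130,[4,0,0],0],[130,[4,0,0],0],[130,[4,0,0],0],[130,[3,0,0],0],[130,[2,0,0],0],[130,[0,0,0],0],[60,[0,0,0],0],[0,[0,0,0],0]])

```text
clock: 6.35
eef_pos: [0.5531, -0.0089, 0.0084]
tool_rot: [-0.66, 0.752, -0.0, -0.001]
ft_force: [0.1, 0.3, 0.1]
grip_width: 0.0778
```

```bash
python3 - <<'E'
from m import *
go([.5544,-.0082,.17])
E
```

```text
t 6.35 tcp [ 0.5531 -0.0089  0.0084] psi 172.54 w 0.0778 F [0.1 0.3 0.1] tooldelta mm [  -0.7   -1.  -161.6]
```

Emit:
servo_tool(increments=[[0,[0,0,0],0],[0,[0,0,-10],0],[0,[0,0,-25],0],[0,[0,0,-35],0],[0,[0,0,-35],0],[0,[-30,0,-35],8.5],[0,[-30,0,0],8.5],[0,[-30,0,0],8.5],[0,[-30,0,0],8.5],[0,[-30,0,0],8.5]])

```text
clock: 7.35
eef_pos: [0.6145, 0.1262, 0.1496]
tool_rot: [-0.34, 0.941, -0.0, 0.0]
ft_force: [0.3, -0.0, -0.4]
grip_width: 0.0851
```

Emit:
servo_tool(increments=[[0,[0,25,0],8.5],[0,[0,25,0],8.5],[0,[0,25,0],8.5],[0,[0,0,0],8.5],[0,[0,0,0],8.5],[0,[0,0,0],5],[0,[0,0,0],0],[0,[0,0,0],0],[0,[0,0,0],0],[0,[0,0,0],0]])

```text
clock: 8.35
eef_pos: [0.5755, 0.1884, 0.1487]
tool_rot: [0.065, 0.998, -0.0, 0.0]
ft_force: [-0.4, -0.6, -0.6]
grip_width: 0.0858
```

```bash
python3 - <<'E'
from m import *
go([.5544,-.0082,.17])
p,d=shot("side","side4",(170,140,330,270),4.5)
q,e=shot("top","top4",(220,140,360,250),5)
print(proj("side",[.553,-.009,.045]),proj("top",[.553,-.009,.045]))
E
```

```text
t 8.35 tcp [0.5755 0.1884 0.1487] psi 82.58 w 0.0858 F [-0.4 -0.6 -0.6] tooldelta mm [  -4.5 -197.6  -21.3]
[266.00050556 241.10084669] [292.07646309 201.51708284]
```

View pics/side4.png

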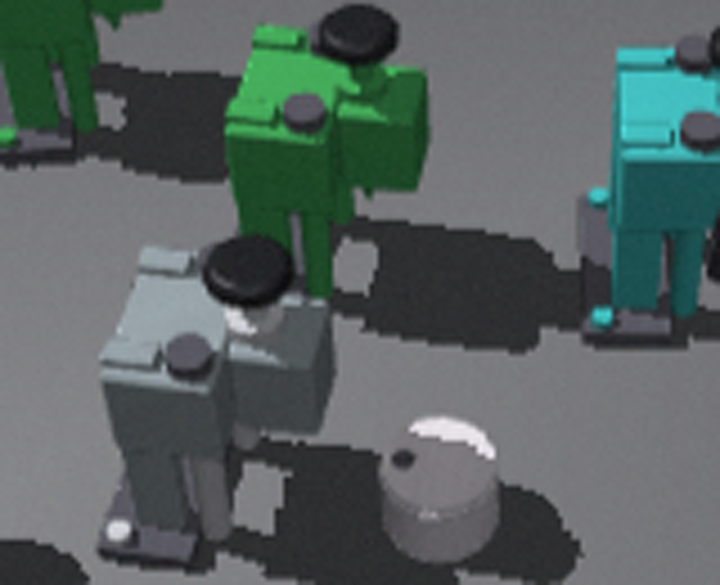

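View pics/top4.png

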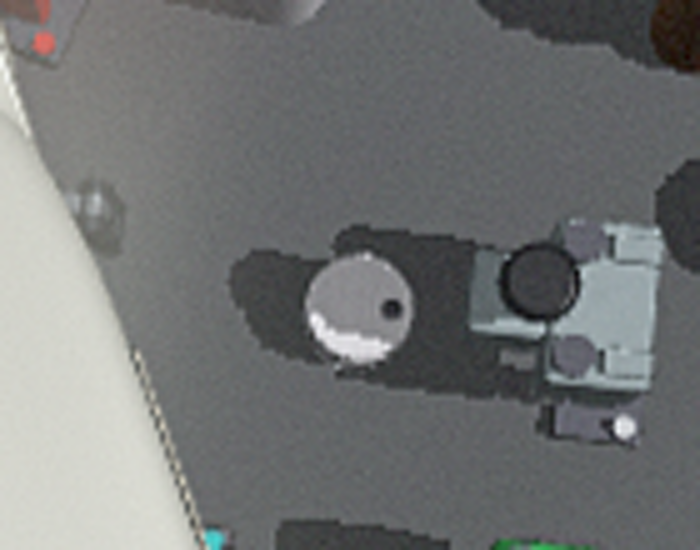

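The dimple now faces the press: in the top view the dimple is at (298.4,201.4) and the lid centre at (291.6,201.6). The tin is in the nose's shadow. I'll measure more precisely.

```bash
cat > m2.py <<'E'
from h import *
def lid(n,f,c0,r,thr):
    """lid from depth+brightness; circle fit in plane z=.045"""
    g=f["p"].mean(-1);W=cloud(n,f["d"])
    m=((W[...,2]>.037)&(W[...,2]<.056)).astype(np.uint8)
    w=np.zeros_like(m);cv2.circle(w,(int(c0[0]),int(c0[1])),r,1,-1)
    if n=="top": m=((g>thr)&(W[...,2]>.02)).astype(np.uint8)
    m&=w
    m=cv2.morphologyEx(m,cv2.MORPH_CLOSE,np.ones((5,5)))
    c=max(cv2.findContours(m,0,1)[0],key=cv2.contourArea);h=cv2.convexHull(c)[:,0]
    P=np.array([onz(n,u,v,.045)[:2] for u,v in h])*1000
    A=np.c_[2*P,np.ones(len(P))];s=np.linalg.lstsq(A,(P**2).sum(1),rcond=None)[0]
    return s[:2],np.sqrt(s[2]+s[:2]@s[:2]),cv2.minEnclosingCircle(P.astype(np.float32)),m
def dimple(n,f,u,v,r=4,thr=70):
    g=f["p"].mean(-1);yy,xx=np.mgrid[:g.shape[0],:g.shape[1]]
    w=np.clip(thr-g,0,None)*(((xx-u)**2+(yy-v)**2)<r*r)
    a=(w*xx).sum()/w.sum();b=(w*yy).sum()/w.sum();return (a,b),onz(n,a,b,.045)*1000
E
python3 - <<'E'
from m2 import *
for n,c,dm in(("top",(291.6,201.6),(298.4,201.4)),("side",(267.7,242.7),(259.5,242))):
    f=np.load(n+"4.npz");a=lid(n,f,c,17 if n=="side" else 14,95);print(n,a[:3],a[3].sum());
    for t in(70,90):print(dimple(n,f,*dm,r=4,thr=t))
    print(f["p"].mean(-1)[int(dm[1])-4:int(dm[1])+5,int(dm[0])-4:int(dm[0])+6].astype(int))
E
```

```text
top (array([552.91157571,  -7.02859686]), np.float64(29.7725224442098), ((552.3463134765625, -6.118356704711914), 30.857648849487305)) 365
((np.float64(298.0652173913043), np.float64(200.99689440993788)), array([554.29227263, -25.64969449,  45.        ]))
((np.float64(297.9776234567901), np.float64(201.12654320987653)), array([553.93016809, -25.39973282,  45.        ]))
[[140 132 142 135 138 140 144 123  63  57]
 [137 138 141 143 137 138 141 153  83  53]
 [136 143 139 132 130 131 143 156 100  56]
 [134 145 118  53  33  57 135 154  93  64]
 [136 142  80  44  51  30  94 154 106  56]
 [136 147  90  48  52  44 101 154 110  59]
 [136 142 118  80  78  84 124 157 104  57]
 [136 139 141 132 131 141 145 154  66  60]
 [136 140 139 139 143 138 145 138  65  59]]
side (array([560.38374625,  -6.06757924]), np.float64(30.59965342070833), ((560.5258178710938, -6.486718654632568), 31.97347068786621)) 472
((np.float64(259.2850940665702), np.float64(241.53979739507963)), array([554.77102625, -24.0826443 ,  45.        ]))
((np.float64(259.14207650273227), np.float64(241.54037644201583)), array([554.78371489, -24.40513546,  45.        ]))
[[125 126 122 123 122 121 120 122 122 122]
 [128 127 123 114 109 111 118 121 122 123]
 [128 126 112  75  62  62  93 115 122 120]
 [129 124  62  48  52  44  47  93 120 119]
 [127 122  61  47  49  44  51 109 120 121]
 [127 123  94  65  61  61  86 123 119 121]
 [126 124 120 108  97  98 122 121 121 119]
 [119 122 123 123 122 122 122 120 121 122]
 [ 99 122 122 121 122 122 120 119 119 122]]
```

```bash
python3 - <<'E'
from m2 import *
t=np.load("top4.npz")["p"];s=np.load("side4.npz")["p"]
P,r=tri((259.2,241.54),(298.0,201.06));print("dimple",P*1000,r*1000)
# column cap discs: purple-ish dark on light plate
for n,p,box in(("top",t,(322,178,356,224)),("side",s,(188,188,236,228))):
    x0,y0,x1,y1=box;q=p[y0:y1,x0:x1].astype(int);b=q[...,2]-q[...,1]
    m=((q.mean(-1)<135)&(q.mean(-1)>70)&(q[...,0]>q[...,1]-2)).astype(np.uint8)
    k,l,st,ce=cv2.connectedComponentsWithStats(m)
    for i in range(1,k):
        if st[i,4]>15: print(n,ce[i]+[x0,y0],st[i])
save(t,"pt",(322,178,356,224),12);save(s,"ps",(188,185,238,225),12)
a=np.zeros((560,1010,3),np.uint8)
A=cv2.imread("pics/pt.png");B=cv2.imread("pics/ps.png");H=np.zeros((560,1010,3),np.uint8);H[:552,:408]=A;H[:480,410:1010]=B
cv2.imwrite("pics/pp.png",cv2.resize(H,(800,444)))
E
```

```text
dimple [554.21576836 -24.91956815  44.29291832] 1.171852555554142
top [324.67567568 182.97297297] [ 0  0  8 12 37]
top [336.69230769 187.58974359] [11  6  8  8 39]
top [334.65625 210.53125] [ 9 29  8  8 32]
top [342.46428571 221.64285714] [13 41 15  5 28]
side [198.45033113 199.34878587] [  0   0  35  40 453]
side [227.36206897 211.5       ] [32 19 13 10 58]
side [211.1754386  217.89473684] [19 26 10  8 57]
```

View pics/pp.png

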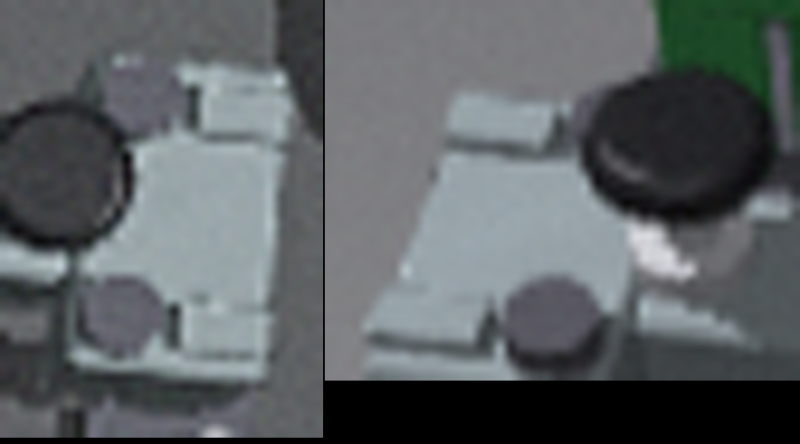

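```bash
python3 - <<'E'
from m2 import *
P,r=tri((211.6,217.2),(336.65,187.4));print("capA",P*1000,r*1000)
z=P[2]
for zz in(z,.14):
    A=onz("top",336.65,187.45,zz)*1000;B=onz("top",334.55,210.45,zz)*1000
    e=A-B;L=np.hypot(*e[:2]);ey=e[:2]/L;ex=np.array([ey[1],-ey[0]]);print(zz,A,B,L,"yaw x",np.degrees(np.arctan2(ex[1],ex[0])),"O",(A+B)[:2]/2-24*ex)
    A=onz("side",211.6,217.2,zz)*1000;ex=np.array([-.127,-.992]);ey=np.array([.992,-.127]);print("side O",A[:2]-30*ey-24*ex)
ex=np.array([-.127,-.992]);ey=np.array([.992,-.127]);print("tri O",P[:2]*1000-30*ey-24*ex)
E
```

```text
capA [ 571.86943252 -119.40305417  144.68252845] 1.522637636375449
0.14468252844577623 [ 571.82324299 -120.16527248  144.68252845] [ 511.89010603 -113.00575735  144.68252845] 60.35925415714308 yaw x -96.81217913532011 O [544.70343539 -92.7549473 ]
side O [545.19635025 -91.00872881]
0.14 [ 572.74763    -120.81995377  140.        ] [ 512.58583231 -113.6331232   140.        ] 60.589540646292356 yaw x -96.81217913532008 O [545.51349203 -93.39597088]
side O [541.16093817 -92.07341012]
tri O [545.15743252 -91.78505417]
```

```bash
python3 - <<'E'
from m2 import *
o,M=now();f=np.load("side4.npz");W=cloud("side",f["d"])
L=(W-o["eef_pos"])@M  # tool coords
m=(np.abs(L[...,0])<.04)&(np.abs(L[...,1])<.08)&(L[...,2]<.03)&(L[...,2]>-.13)
P=L[m]*1000
for lo in range(-120,10,8):
    q=P[(P[:,2]>=lo)&(P[:,2]<lo+8)]
    if len(q)>3: print(lo,len(q),"y",np.percentile(q[:,1],[2,98]).round(0),"x",np.percentile(q[:,0],[2,98]).round(0), "neg-side y range",np.percentile(q[q[:,1]<-20,1],[2,98]).round(0) if (q[:,1]<-20).sum()>2 else None)
save(f["p"],"gs4",(300,150,420,260),5)
E
```

```text
-120 245 y [-66.  68.] x [-14.   9.] neg-side y range [-67. -27.]
-112 225 y [-68.  66.] x [-21.   5.] neg-side y range [-68. -21.]
-104 225 y [-68.  67.] x [-22.  -4.] neg-side y range [-69. -21.]
-96 143 y [-70.  69.] x [-21.   2.] neg-side y range [-70. -21.]
-88 154 y [-71.  70.] x [-19.   3.] neg-side y range [-71. -22.]
-80 215 y [-71.  70.] x [-19.  10.] neg-side y range [-72. -26.]
-72 177 y [-73.  71.] x [-17.   9.] neg-side y range [-73. -37.]
-64 128 y [-71.  68.] x [-16.   8.] neg-side y range [-72. -39.]
-56 39 y [-58.  62.] x [-14.  -6.] neg-side y range [-58. -42.]
-48 35 y [-55.  55.] x [-14.  -3.] neg-side y range [-55. -44.]
-40 47 y [-56.  55.] x [-14.   5.] neg-side y range [-56. -43.]
-32 45 y [-54.  56.] x [-14.   4.] neg-side y range [-54. -43.]
-24 23 y [-53.  53.] x [-13.  -7.] neg-side y range [-54. -43.]
-16 10 y [-50.  44.] x [-13.   8.] neg-side y range [-51. -43.]
```

View pics/gs4.png

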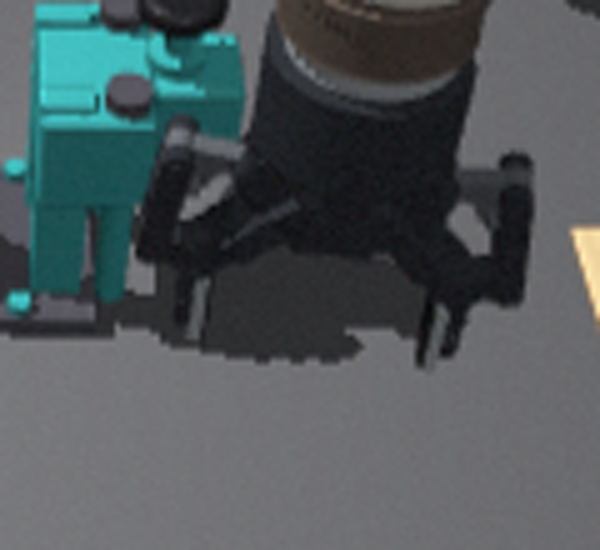

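```bash
python3 - <<'E'
from m2 import *
go([.567,.097,.15]);go([.567,.097,.008])
E
```

```text
t 8.45 tcp [0.5754 0.1884 0.1486] psi 82.57 w 0.0851 F [ 0.2  0.7 -0.5] tooldelta mm [ -3.5 -91.7  -1.4]
t 8.45 tcp [0.5754 0.1884 0.1486] psi 82.57 w 0.0851 F [ 0.2  0.7 -0.5] tooldelta mm [ -3.5 -91.7 140.6]
```

Emit:
servo_tool(increments=[[0,[0,-20,0],0],[0,[-2,-30,0],0],[0,[-2,-30,0],0],[0,[0,-12,10],0],[0,[0,0,30],0],[0,[0,0,35],0],[0,[0,0,35],0],[0,[0,0,20],0],[0,[0,0,10],0],[0,[0,0,0],0]])

```text
clock: 9.45
eef_pos: [0.5661, 0.0968, 0.0068]
tool_rot: [0.065, 0.998, -0.0, -0.002]
ft_force: [0.4, 0.2, 0.9]
grip_width: 0.0852
```

```bash
python3 - <<'E'
from m2 import *
go([.567,.097,.008])
p,d=shot("side","side5",(200,140,360,270),4.5)
E
```

```text
t 9.45 tcp [0.5661 0.0968 0.0068] psi 82.57 w 0.0852 F [0.4 0.2 0.9] tooldelta mm [-0.8  0.3 -1.2]
```

View pics/side5.png

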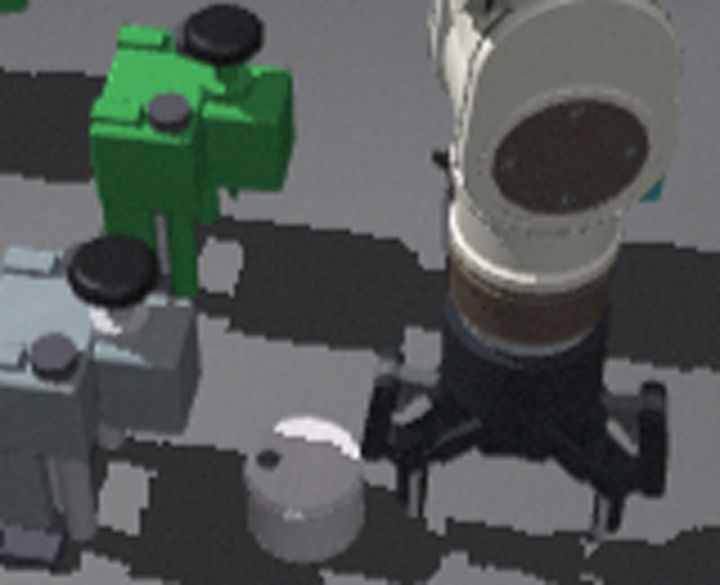

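Emit:
servo_tool(increments=[[0,[0,-4,0],0],[0,[0,-6,0],0],[0,[0,-6,0],0],[0,[0,-7,0],0],[0,[0,-7,0],0],[0,[0,-7,0],0],[0,[0,-7,0],0],[0,[0,-7,0],0],[0,[0,-5,0],0],[0,[0,-3,0],0]])

```text
clock: 10.5
eef_pos: [0.5597, 0.0378, 0.0086]
tool_rot: [0.065, 0.998, 0.0, -0.0]
ft_force: [0.3, 5.3, 4.0]
grip_width: 0.0854
```

```bash
python3 - <<'E'
from m2 import *
go([.567,.097,.008])
p,d=shot("side","side6",(180,160,300,270),5)
q,e=shot("top","top6",(250,150,350,240),6)
E
```

```text
t 10.5 tcp [0.5597 0.0378 0.0086] psi 82.52 w 0.0854 F [0.3 5.3 4. ] tooldelta mm [ 0.5 59.7  0.6]
```

View pics/side6.png

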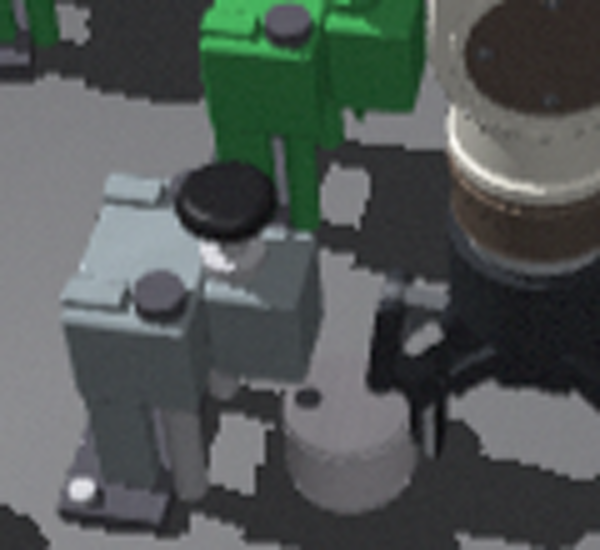

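View pics/top6.png

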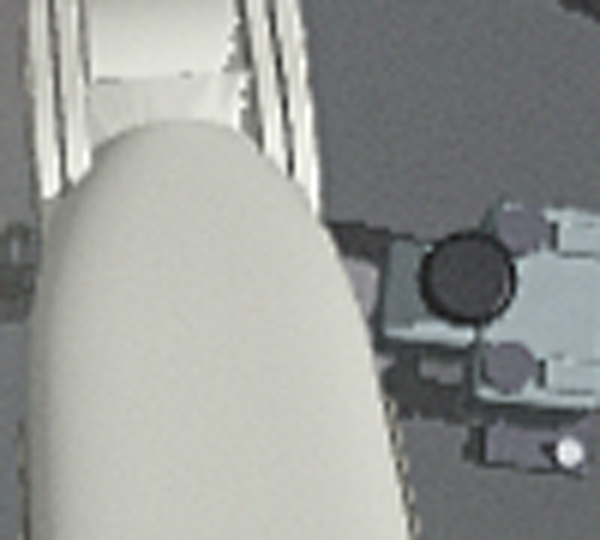

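```bash
python3 - <<'E'
from m2 import *
f=np.load("side6.npz")
for t in(70,90):print(dimple("side",f,241.1,238.9,r=4,thr=t))
print(f["p"].mean(-1)[233:245,234:250].astype(int))
E
```

```text
((np.float64(241.1497093023256), np.float64(239.03052325581396)), array([548.99399641, -65.62440641,  45.        ]))
((np.float64(241.11502782931356), np.float64(239.10884353741497)), array([549.22170301, -65.68258934,  45.        ]))
[[ 69  70  68  69  69  69  70  81 126 128 126 127 127 127 129 129]
 [ 69  68  70  70  70  70  70  89 128 126 126 129 127 128 129 129]
 [ 77  74  74  70  69  72  77 113 130 127 126 128 128 125 131 131]
 [110  98 100  93  92  89  95 118 122 127 129 128 126 129 130 129]
 [120 133 118 129 133 119 112  97  95 116 127 126 128 128 131 127]
 [ 53 116  61 118 129  81  49  53  50  67 117 124 125 128 130 128]
 [ 47  48  75 132 128  50  50  51  48  47  95 127 127 128 127 127]
 [ 50  49  73 131 127  68  54  50  49  60 114 124 126 130 127 128]
 [ 47  50  77 133 128 110  87  80  81  99 125 124 126 129 129 126]
 [ 51  52  79 128 126 126 127 125 127 128 125 125 126 128 126 128]
 [ 49  49  71 126 127 126 127 126 125 127 126 126 127 128 127 128]
 [ 82  49  65 109 127 127 125 128 127 127 124 125 127 126 126 130]]
```

Emit:
servo_tool(increments=[[0,[0,-1,0],0],[0,[0,-2,0],0],[0,[0,-3,0],0],[0,[0,-3,0],0],[0,[0,-3,0],0],[0,[0,-3,0],0],[0,[0,-2,0],0],[0,[0,-2,0],0],[0,[0,-1,0],0],[0,[0,0,0],0]])

```text
clock: 11.6
eef_pos: [0.557, 0.018, 0.0084]
tool_rot: [0.065, 0.998, -0.0, -0.0]
ft_force: [-0.2, 1.3, -0.9]
grip_width: 0.0852
```

```bash
python3 - <<'E'
from m2 import *
go([.5597,.0378,.008])
p,d=shot("side","side7",(180,160,300,270),5)
E
```

```text
t 11.6 tcp [0.557  0.018  0.0084] psi 82.52 w 0.0852 F [-0.2  1.3 -0.9] tooldelta mm [-0.1 20.   0.4]
```

View pics/side7.png

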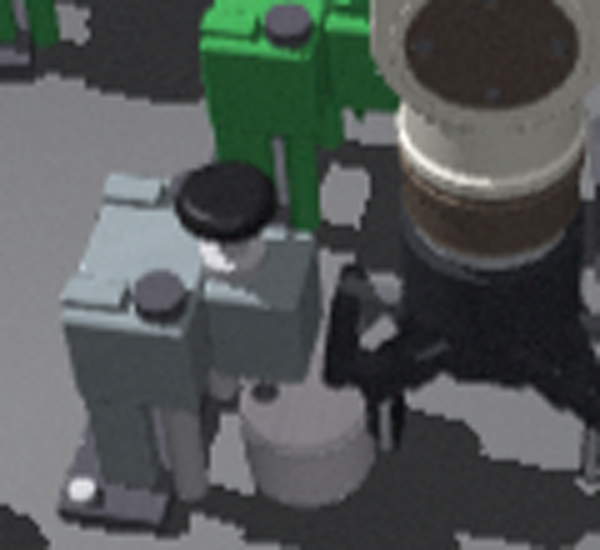

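```bash
python3 - <<'E'
from m2 import *
f=np.load("side7.npz")
print(f["p"].mean(-1)[232:246,226:242].astype(int))
for t in(70,90):print(dimple("side",f,232.8,238.2,r=4,thr=t))
print(proj("side",[.545+.0006,-.0923+.0007,.045]))
u=np.array([-.136,-.991])
E
```

```text
[[ 67  67  68  70  68  68  69  71  68  68  70  72  70  71  69  69]
 [ 69  69  69  70  70  69  71  67  69  71  71  72  70  71  67  82]
 [ 68  68  72  68  70  70  71  70  70  71  72  72  70  69  72  88]
 [ 79  73 100  78  82  81  67  76  72  70  73  73  73  71  75 116]
 [ 89  87 123 115 107  94  63  79  71  82  96  89  90  94 100 129]
 [ 91  78  86 132 100  50  51  53  51  88 128 125 127 132 130 129]
 [ 86  64 120 131  76  46  51  52  46  76 129 127 128 131 130 129]
 [ 65  57 133 131 101  60  58  58  63 100 127 125 129 131 127 130]
 [ 49  60 133 133 127 101  91  89 104 127 127 127 131 129 130 130]
 [ 50  70 135 130 126 129 127 128 128 127 126 127 128 128 129 130]
 [ 84  90 122 128 127 127 127 126 128 126 127 127 131 128 130 129]
 [136 136  99 125 128 128 127 128 129 126 124 128 130 127 130 129]
 [136 137 116 103 125 128 130 130 129 126 126 128 128 129 129 127]
 [138 135  99 105 112 125 128 130 125 126 126 130 126 129 130 130]]
((np.float64(232.43820224719104), np.float64(237.72552166934193)), array([545.91338744, -85.73886932,  45.        ]))
((np.float64(232.6531165311653), np.float64(237.33333333333334)), array([544.76399448, -85.36789738,  45.        ]))
[229.8797869  237.54792443]
```

Emit:
servo_tool(increments=[[0,[0,5,0],0],[0,[0,12,0],0],[0,[0,15,0],0],[0,[0,0,-30],0],[0,[0,0,-35],-8.5],[0,[0,0,0],-8.5],[0,[0,0,0],-8.5],[0,[0,0,0],-8.5],[0,[0,0,0],-8.5],[0,[0,0,0],-7.5]])

```text
clock: 12.65
eef_pos: [0.5615, 0.0516, 0.0737]
tool_rot: [-0.366, 0.931, -0.0, 0.0]
ft_force: [0.1, -0.2, -0.2]
grip_width: 0.0854
```

```bash
python3 - <<'E'
from m2 import *
go([.518,.021,.008])
t=np.load("top4.npz");W=cloud("top",t["d"]);hsv=cv2.cvtColor(t["p"],cv2.COLOR_RGB2HSV)
m=(abs(hsv[...,0].astype(int)-60)<8)&(hsv[...,1]>150);P=W[m&(W[...,1]>-.13)];print(np.percentile(P,[1,99],axis=0).round(3).tolist())
E
```

```text
t 12.65 tcp [0.5615 0.0516 0.0737] psi 132.95 w 0.0854 F [ 0.1 -0.2 -0.2] tooldelta mm [52.7  7.2 65.7]
[[0.324, -0.122, 0.072], [0.417, 0.007, 0.66]]
```

Emit:
servo_tool(increments=[[0,[10,1,0],0],[0,[20,3,0],0],[0,[15,3,0],0],[0,[8,0,0],0],[0,[0,0,15],0],[0,[0,0,20],0],[0,[0,0,20],0],[0,[0,0,10],0],[0,[0,0,0],0],[0,[0,0,0],0]])

```text
clock: 13.65
eef_pos: [0.518, 0.0196, 0.009]
tool_rot: [-0.363, 0.932, -0.0, 0.0]
ft_force: [-0.3, 0.6, -0.2]
grip_width: 0.0852
```

```bash
python3 - <<'E'
from m2 import *
go([.518,.021,.008])
p,d=shot("side","side8",(180,160,300,270),5)
E
```

```text
t 13.65 tcp [0.518  0.0196 0.009 ] psi 132.52 w 0.0852 F [-0.3  0.6 -0.2] tooldelta mm [-1.  1.  1.]
```

View pics/side8.png

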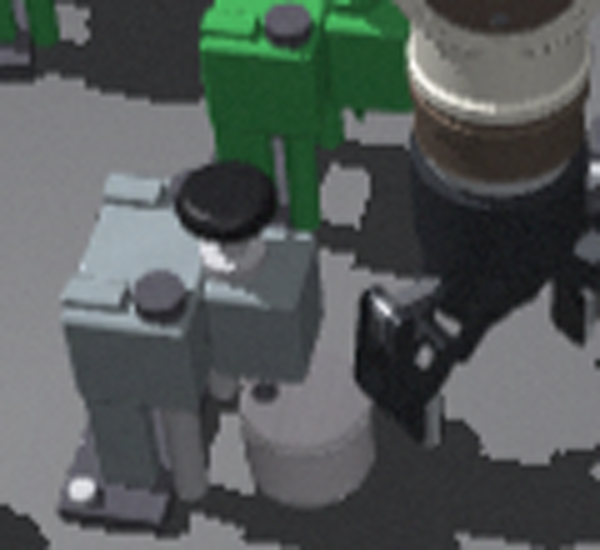

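Emit:
servo_tool(increments=[[0,[1,-0.8,0],0],[0,[1.5,-1.3,0],0],[0,[1.5,-1.3,0],0],[0,[1.5,-1.3,0],0],[0,[1.5,-1.3,0],0],[0,[1,-0.8,0],0],[0,[0.7,-0.6,0],0],[0,[0,0,0],0],[0,[0,0,0],0],[0,[0,0,0],0]])

```text
clock: 14.7
eef_pos: [0.5162, 0.0082, 0.0086]
tool_rot: [-0.363, 0.932, 0.0, -0.0]
ft_force: [0.1, 0.8, -0.2]
grip_width: 0.0855
```

```bash
cat > d.py <<'E'
import sys
from m2 import *
go([.518,.021,.008]);n=sys.argv[1]
p,d=shot("side",n,(180,160,300,270),5)
f=np.load(n+".npz")
print(f["p"].mean(-1)[234:243,222:240].astype(int))
E
python3 d.py side9
```

```text
t 14.7 tcp [0.5162 0.0082 0.0086] psi 132.55 w 0.0855 F [ 0.1  0.8 -0.2] tooldelta mm [-10.    8.2   0.6]
[[ 87  78  75  70  70  67  71  67  69  70  70  67  70  71  72  70  71  70]
 [ 86  91  80  85  78  72  99  79  83  81  66  73  71  72  74  69  70  69]
 [ 83  89  93  95  91  87 124 114 105  92  64  79  70  81  96  89  88  93]
 [ 83  91  93  93  93  77  87 134 102  51  54  50  53  89 128 126 128 131]
 [ 78  86  93  94  87  65 121 132  75  50  49  52  47  78 127 126 128 130]
 [ 57  70  90  91  64  56 135 131 103  60  57  56  61 101 127 127 130 130]
 [ 47  49  48  52  50  58 133 130 125  98  90  90 101 127 125 125 129 128]
 [ 49  49  50  51  54  67 134 130 126 127 126 126 129 126 127 125 130 127]
 [ 47  52  84  82  82  92 121 130 127 128 125 129 129 126 126 127 131 127]]
```

View pics/side9.png

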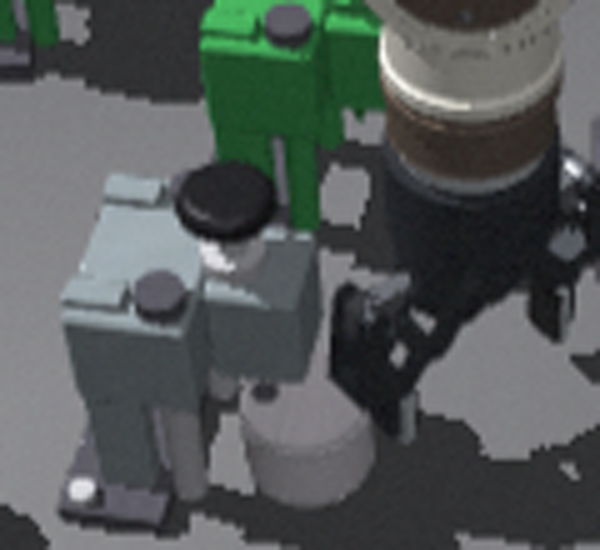

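Emit:
servo_tool(increments=[[0,[0.7,-0.6,0],0],[0,[0.8,-0.6,0],0],[0,[0.8,-0.6,0],0],[0,[0.8,-0.7,0],0],[0,[0.7,-0.6,0],0],[0,[0,0,0],0],[0,[0,0,0],0],[0,[0,0,0],0],[0,[0,0,0],0],[0,[0,0,0],0]])

```text
clock: 15.75
eef_pos: [0.5155, 0.0032, 0.0086]
tool_rot: [-0.363, 0.932, -0.0, -0.0]
ft_force: [0.0, 1.1, -0.1]
grip_width: 0.0858
```

```bash
python3 d.py side10
```

```text
t 15.75 tcp [0.5155 0.0032 0.0086] psi 132.54 w 0.0858 F [ 0.   1.1 -0.1] tooldelta mm [-13.9  11.4   0.6]
[[ 83  78  74  70  69  72  71  67  72  68  67  69  70  68  71  73  71  71]
 [ 86  92  82  82  82  96  96  73  68  71  73  79  75  73  71  72  71  68]
 [ 83  89  94  92 109 133 123  76  61  62  79 105 102  93  98  90  90  94]
 [ 83  91  91  93 126 131 100  53  50  52  50  88 128 127 130 129 128 129]
 [ 80  88  94  96 134 131  76  47  49  51  44  84 127 127 131 130 130 131]
 [ 55  71  89  93 133 130 101  65  58  64  79 115 127 127 130 129 129 130]
 [ 50  49  49  65 134 130 128 114  91 103 128 129 126 129 129 129 130 130]
 [ 49  47  46  51 129 129 128 129 126 128 129 125 125 129 129 126 129 129]
 [ 51  51  82  82 112 129 127 127 127 127 130 125 128 128 129 129 131 128]]
```

View pics/side10.png

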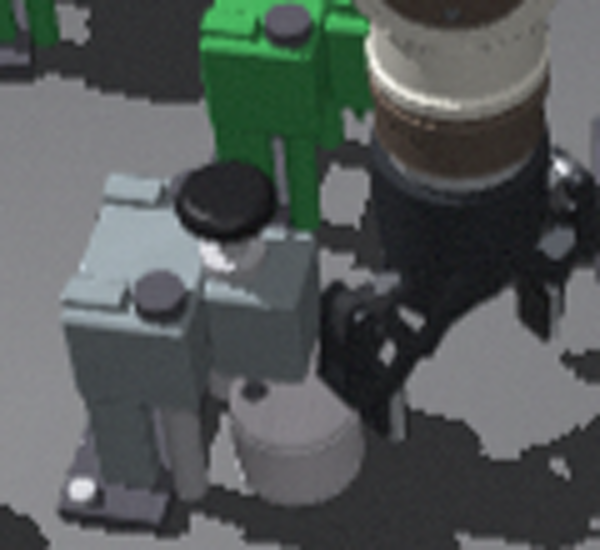

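```bash
python3 - <<'E'
from m2 import *
for z in(0,.02,.045,.053,.06,.07,.08,.135,.17):print(z,proj("side",[.5456,-.0916,z]).round(1),"nearcol",proj("side",[.5125,-.112,z]).round(1),"farcol",proj("side",[.5725,-.119,z]).round(1))
p=np.load("side10.npz")["p"];save(p,"z10",(210,220,260,260),14)
E
```

```text
0 [231.4 249.5] nearcol [224.4 238.2] farcol [218.4 258.5]
0.02 [230.8 244.3] nearcol [223.6 232.9] farcol [217.5 253.3]
0.045 [229.9 237.5] nearcol [222.6 226.1] farcol [216.4 246.7]
0.053 [229.6 235.3] nearcol [222.3 223.9] farcol [216.  244.5]
0.06 [229.3 233.4] nearcol [222.  221.9] farcol [215.7 242.5]
0.07 [229.  230.6] nearcol [221.6 219.1] farcol [215.2 239.7]
0.08 [228.6 227.7] nearcol [221.2 216.2] farcol [214.7 236.9]
0.135 [226.5 211.2] nearcol [218.8 199.6] farcol [211.9 220.5]
0.17 [225.  199.9] nearcol [217.2 188.2] farcol [210.  209.2]
```

View pics/z10.png

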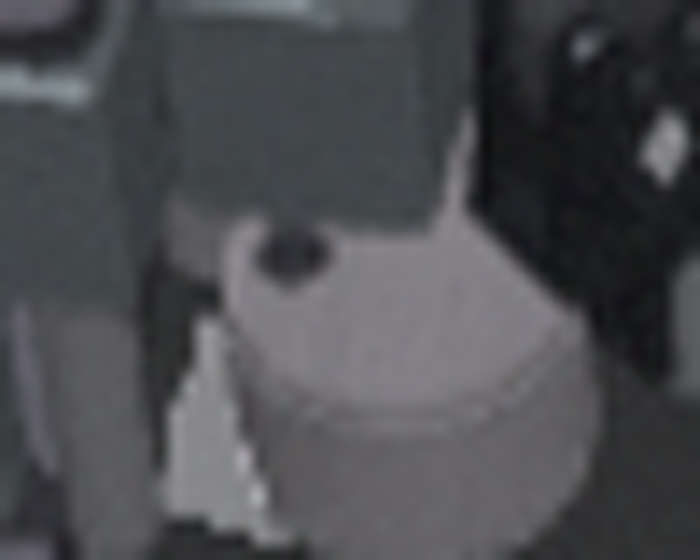

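Emit:
servo_tool(increments=[[0,[0.4,-0.3,0],0],[0,[0.5,-0.4,0],0],[0,[0,0,0],0],[0,[0,0,0],0],[0,[-0.8,0.6,0],0],[0,[-4,3,0],0],[0,[-12,10,0],0],[0,[-20,17,0],0],[0,[-20,17,0],0],[0,[-15,13,-10],0]])

```text
clock: 16.8
eef_pos: [0.5262, 0.0975, 0.0176]
tool_rot: [-0.363, 0.932, 0.0, -0.001]
ft_force: [0.1, 0.0, -0.5]
grip_width: 0.0853
```

```bash
python3 d.py side11; python3 - <<'E'
from m2 import *
go([.545,-.092,.25])
shot("top","top11",(250,150,350,240),6)
E
```

```text
t 16.8 tcp [0.5262 0.0975 0.0176] psi 132.61 w 0.0853 F [ 0.1  0.  -0.5] tooldelta mm [ 57.8 -50.7   9.6]
[[ 82  75  71  68  71  70  69  65  66  68  67  67  67  67  67  66  68  67]
 [ 80  89  80  80  94  90  91  72  67  65  71  78  73  69  70  70  67  70]
 [ 82  86  89  92 123 126 111  74  60  47  76 109  97  89  94  89  89  88]
 [ 80  88  88  94 131 120  60  46  50  46  51 119 124 121 126 125 123 126]
 [ 75  84  91 104 128 109  47  45  46  48  53 110 121 123 126 124 127 125]
 [ 55  69  86 112 130 123  74  56  64  62  87 122 122 124 127 125 126 124]
 [ 48  48  50  92 128 122 123  99 100  97 124 122 120 123 128 124 126 126]
 [ 46  45  49 103 126 122 125 122 123 123 121 122 125 125 123 124 126 126]
 [ 45  49  80 100 120 122 124 122 123 124 124 121 122 128 123 123 126 127]]
t 16.85 tcp [0.5284 0.1005 0.0199] psi 132.77 w 0.0856 F [1.8 1.  1.5] tooldelta mm [ 117.8 -152.4 -230.6]
```

View pics/side11.png

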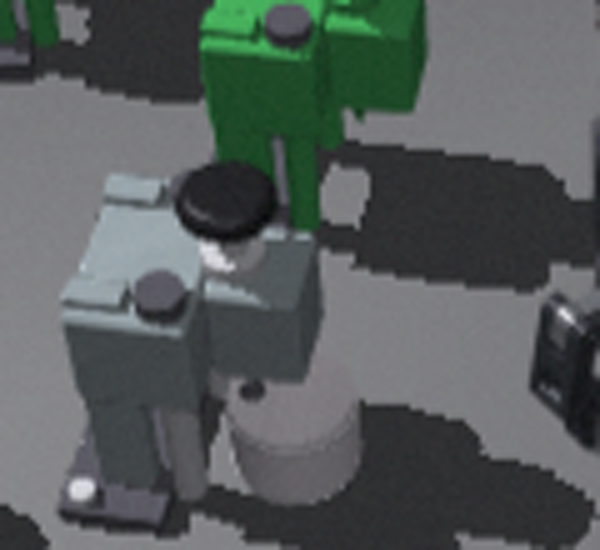

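View pics/top11.png

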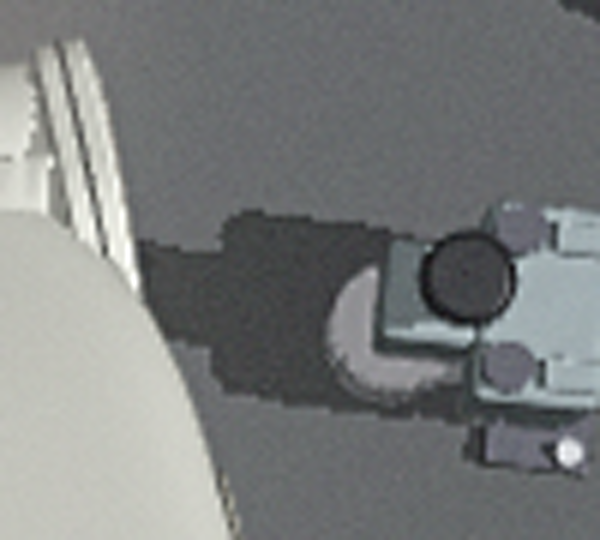

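```bash
python3 - <<'E'
from m2 import *
f=np.load("top11.npz");g=f["p"].mean(-1);W=cloud("top",f["d"])
m=((g>100)&(W[...,2]>.02)&(W[...,2]<.07)).astype(np.uint8);w=np.zeros_like(m);w[190:222,300:330]=1;m&=w
k,l,st,ce=cv2.connectedComponentsWithStats(m);i=1+np.argmax(st[1:,4]);c=cv2.findContours((l==i).astype(np.uint8),0,1)[0][0]
h=cv2.convexHull(c)[:,0];print(st[i])
P=np.array([onz("top",u,v,.045)[:2] for u,v in c[:,0]])*1000
# outer arc: pick hull pts to left/below
C=np.array([547.,-74.])
for it in range(5):
    r=np.hypot(*(P-C).T);a=np.degrees(np.arctan2(P[:,1]-C[1],P[:,0]-C[0]))
    s=(r>27.5)&(r<33)
    Q=P[s]
    from scipy.optimize import least_squares
    C=least_squares(lambda c:np.hypot(*(Q-c).T)-29.8,C).x
print(C,s.sum(),np.round(a[s].min()),np.round(a[s].max()),np.std(np.hypot(*(Q-C).T)))
from m2 import dimple
s=np.load("side11.npz");print(dimple("side",s,230,237.5,r=3.2,thr=80))
E
```

```text
[305 195  20  20 162]
[545.59379058 -74.30040107] 34 -179.0 175.0 1.01887237138717
((np.float64(230.05823148813803), np.float64(237.3321351545651)), array([544.96279343, -91.26159678,  45.        ]))
```

The dimple measures (544.4,-92.0) mm against a target of (545,-92.3). The lid arc in the top view gives a centre at (545.6,-74.3), 17.7 mm from the dimple, which fits the 18 mm given. Next is the knob: rise, shut the fingers and go above it.

Emit:
servo_tool(increments=[[0,[0,0,-30],0],[100,[0,0,-45],0],[200,[0,0,-45],0],[255,[0,0,-45],0],[255,[0,0,-40],0],[255,[22,-30,0],0],[255,[25,-33,0],0],[255,[25,-33,0],0],[255,[25,-33,0],0],[255,[15,-18,0],0]])

```text
clock: 17.9
eef_pos: [0.5439, -0.0916, 0.2232]
tool_rot: [-0.361, 0.932, -0.0, -0.0]
ft_force: [0.6, 1.0, 0.6]
grip_width: 0.0001
```

```bash
python3 - <<'E'
from m2 import *
go([.545,-.0925,.185])
E
```

```text
t 17.9 tcp [ 0.5439 -0.0916  0.2232] psi 132.38 w 0.0001 F [0.6 1.  0.6] tooldelta mm [-0.2 -1.4 38.2]
```

Emit:
servo_tool(increments=[[255,[0,-1.4,10],0],[255,[0,0,12],0],[255,[0,0,9],0],[255,[0,0,5],0],[255,[0,0,2],0],[255,[0,0,0],0],[255,[0,0,0],0],[255,[0,0,0],0],[255,[0,0,0],0],[255,[0,0,0],0]])

```text
clock: 18.9
eef_pos: [0.5452, -0.0897, 0.1859]
tool_rot: [-0.363, 0.932, -0.0, 0.0]
ft_force: [-0.5, -0.0, -0.4]
grip_width: 0.0004
```

```bash
python3 - <<'E'
from m2 import *
go([.545,-.0925,.178])
shot("side","side12",(170,120,310,270),4)
E
```

```text
t 18.9 tcp [ 0.5452 -0.0897  0.1859] psi 132.54 w 0.0004 F [-0.5 -0.  -0.4] tooldelta mm [ 2.  -1.9  7.9]
```

View pics/side12.png

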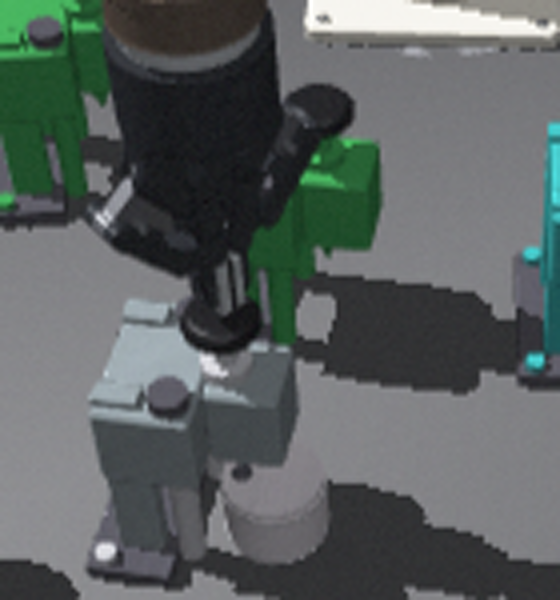

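Emit:
servo_tool(increments=[[255,[2,-1.9,1],0],[255,[0,0,2],0],[255,[0,0,2],0],[255,[0,0,2],0],[255,[0,0,2],0],[255,[0,0,2],0],[255,[0,0,2],0],[255,[0,0,1.5],0],[255,[0,0,0],0],[255,[0,0,0],0]])

```text
clock: 19.95
eef_pos: [0.5448, -0.0925, 0.1713]
tool_rot: [-0.363, 0.932, -0.0, -0.0]
ft_force: [-1.8, -0.9, 3.4]
grip_width: -0.0
```

Emit:
servo_tool(increments=[[255,[0,0,0.5],0],[255,[0,0,0.5],0],[255,[0,0,0.5],0],[255,[0,0,0.3],0],[255,[0,0,0],0],[255,[0,0,0],0],[255,[0,0,0],0],[255,[0,0,0],0],[255,[0,0,0],0],[255,[0,0,0],0]])

```text
clock: 20.95
eef_pos: [0.5448, -0.0925, 0.1693]
tool_rot: [-0.363, 0.932, -0.0, -0.0]
ft_force: [-3.6, -0.4, 5.2]
grip_width: -0.0003
```

```bash
python3 - <<'E'
from m2 import *
go([.545,-.0925,.166])
print(np.median([status.get_obs()["ft_force"] for i in range(5)],axis=0))
E
```

```text
t 20.95 tcp [ 0.5448 -0.0925  0.1693] psi 132.55 w -0.0003 F [-3.6 -0.4  5.2] tooldelta mm [-0.1 -0.1  3.3]
[-3.55012033 -0.42332629  5.23703657]
```

Emit:
servo_tool(increments=[[255,[0,0,0.3],0],[255,[0,0,0.3],0],[255,[0,0,0.4],0],[255,[0,0,0],0],[255,[0,0,0],0],[255,[0,0,0],0],[255,[0,0,0],0],[255,[0,0,0],0],[255,[0,0,0],0],[255,[0,0,0],0]])

```text
clock: 21.95
eef_pos: [0.5448, -0.0925, 0.1683]
tool_rot: [-0.363, 0.932, -0.0, -0.0]
ft_force: [-2.9, -1.1, 5.1]
grip_width: -0.0
```

Emit:
servo_tool(increments=[[255,[0,0,0.3],0],[255,[0,0,0.3],0],[255,[0,0,0.4],0],[255,[0,0,0],0],[255,[0,0,0],0],[255,[0,0,0],0],[255,[0,0,0],0],[255,[0,0,0],0],[255,[0,0,0],0],[255,[0,0,0],0]])

```text
clock: 22.95
eef_pos: [0.5448, -0.0925, 0.1673]
tool_rot: [-0.363, 0.932, -0.0, -0.0]
ft_force: [-3.1, -0.5, 4.9]
grip_width: 0.0001
```

```bash
python3 d.py side13; python3 -c "
from workcell import status
print(status.get_obs()['ft_torque'])"
```

```text
t 22.95 tcp [ 0.5448 -0.0925  0.1673] psi 132.54 w 0.0001 F [-3.1 -0.5  4.9] tooldelta mm [-57.  101.8 159.3]
[[ 88  80  76  72  75  68  70  73  71  73  69  71  73  69  72  73  72  74]
 [ 86  93  83  84 100  78  78  82  81  76  73  82  77  73  74  71  72  73]
 [ 85  94  92  97 129 115  88  93  95  78  72 114 106  96 100  91  93  94]
 [ 86  93  96  99 136 128  72  83  88  73  56 125 129 130 132 131 132 132]
 [ 81  88  96 113 137 117  49  66  74  55  53 116 130 131 133 134 131 132]
 [ 55  74  93 119 135 132  79  64  74  65  93 130 128 129 132 132 131 133]
 [ 51  51  52 100 134 131 129 104 105 104 131 127 129 129 131 132 130 132]
 [ 52  50  54 108 133 131 130 129 131 132 129 127 128 130 131 130 132 133]
 [ 50  54  87 105 127 129 130 131 131 130 129 125 129 132 131 129 132 132]]
[-0.21761914  0.70649619  0.00379526]
```

View pics/side13.png

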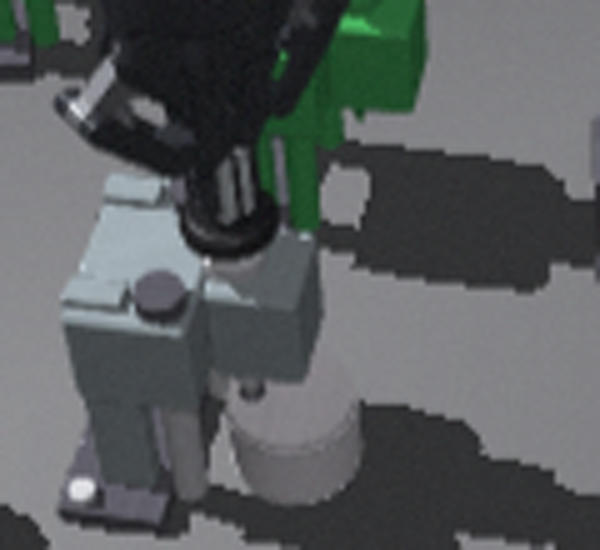

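The pin is visible going into the dimple, nearly centred: the pin is at column ~229.7 and the dimple spans 228–232. I'll continue gently until it bottoms.

Emit:
servo_tool(increments=[[255,[0,0,0.3],0],[255,[0,0,0.3],0],[255,[0,0,0.3],0],[255,[0,0,0],0],[255,[0,0,0],0],[255,[0,0,0],0],[255,[0,0,0],0],[255,[0,0,0],0],[255,[0,0,0],0],[255,[0,0,0],0]])

```text
clock: 24.0
eef_pos: [0.5448, -0.0925, 0.1665]
tool_rot: [-0.363, 0.932, -0.0, -0.0]
ft_force: [-3.7, -0.0, 5.1]
grip_width: -0.0002
```

Emit:
servo_tool(increments=[[255,[0,0,0.3],0],[255,[0,0,0.2],0],[255,[0,0,0],0],[255,[0,0,0],0],[255,[0,0,0],0],[255,[0,0,0],0],[255,[0,0,0],0],[255,[0,0,0],0],[255,[0,0,0],0],[255,[0,0,0],0]])

```text
clock: 25.0
eef_pos: [0.5448, -0.0925, 0.166]
tool_rot: [-0.363, 0.932, -0.0, -0.0]
ft_force: [-2.6, -0.9, 5.2]
grip_width: -0.0001
```

Emit:
servo_tool(increments=[[255,[0,0,0.3],0],[255,[0,0,0.2],0],[255,[0,0,0],0],[255,[0,0,0],0],[255,[0,0,0],0],[255,[0,0,0],0],[255,[0,0,0],0],[255,[0,0,0],0],[255,[0,0,0],0],[255,[0,0,0],0]])

```text
clock: 26.0
eef_pos: [0.5449, -0.0925, 0.1658]
tool_rot: [-0.363, 0.932, -0.0, 0.0]
ft_force: [-3.5, -0.8, 6.9]
grip_width: -0.0005
```

Emit:
servo_tool(increments=[[255,[0,0,0.3],0],[255,[0,0,0.2],0],[255,[0,0,0],0],[255,[0,0,0],0],[255,[0,0,0],0],[255,[0,0,0],0],[255,[0,0,0],0],[255,[0,0,0],0],[255,[0,0,0],0],[255,[0,0,0],0]])

```text
clock: 27.0
eef_pos: [0.5448, -0.0925, 0.1656]
tool_rot: [-0.363, 0.932, -0.0, 0.0]
ft_force: [-4.9, -0.7, 8.3]
grip_width: 0.0003
```

Emit:
servo_tool(increments=[[255,[0,0,0.3],0],[255,[0,0,0.2],0],[255,[0,0,0],0],[255,[0,0,0],0],[255,[0,0,0],0],[255,[0,0,0],0],[255,[0,0,0],0],[255,[0,0,0],0],[255,[0,0,0],0],[255,[0,0,0],0]])

```text
clock: 28.0
eef_pos: [0.5448, -0.0925, 0.1654]
tool_rot: [-0.363, 0.932, -0.0, 0.0]
ft_force: [-5.0, -0.5, 10.8]
grip_width: -0.0001
```

```bash
python3 d.py side14
```

```text
t 28.0 tcp [ 0.5448 -0.0925  0.1654] psi 132.54 w -0.0001 F [-5.  -0.5 10.8] tooldelta mm [-56.9 101.9 157.4]
[[ 87  80  75  73  75  69  70  73  69  72  70  72  71  69  72  72  72  71]
 [ 84  93  85  85  97  72  76  84  78  74  74  80  77  74  72  72  72  73]
 [ 85  92  94  95 128  94  90  93  96  85  82 115 104  96 101  91  93  95]
 [ 85  91  95  99 135 104  83  90  93  87  59 127 127 127 133 132 132 132]
 [ 80  88  97 113 137 116  60  72  81  62  55 116 128 131 134 131 131 133]
 [ 58  76  92 117 134 130  81  71  85  67  90 129 129 129 133 131 132 130]
 [ 50  52  52 100 134 133 130 104 105 104 132 129 127 131 134 129 131 135]
 [ 51  51  51 109 133 129 128 130 129 130 130 127 129 131 131 131 129 132]
 [ 51  52  86 106 126 130 128 129 129 132 128 129 129 133 131 132 132 133]]
```

The ram stopped at about 12.5 mm with a clear force rise (5 → 10.8 N), so the point has bottomed in the dimple. Now I'll raise the knob slowly and then move clear.

Emit:
servo_tool(increments=[[255,[0,0,-1],0],[255,[0,0,-2],0],[255,[0,0,-2],0],[255,[0,0,-2],0],[255,[0,0,-3],0],[255,[0,0,-3],0],[255,[0,0,-3],0],[255,[0,0,-5],0],[255,[0,0,-10],0],[255,[0,0,-15],0]])

```text
clock: 29.05
eef_pos: [0.5446, -0.0921, 0.2103]
tool_rot: [-0.363, 0.932, 0.001, -0.001]
ft_force: [0.9, -0.4, 0.2]
grip_width: 0.0
```

Emit:
servo_tool(increments=[[255,[0,0,-20],0],[255,[0,0,-20],0],[255,[-20,25,0],0],[255,[-25,33,0],0],[255,[-25,33,0],0],[255,[-25,33,0],0],[255,[-25,33,0],0],[255,[-10,13,0],0],[255,[0,0,0],0],[255,[0,0,0],0]])

```text
clock: 30.05
eef_pos: [0.5259, 0.1209, 0.2508]
tool_rot: [-0.363, 0.932, -0.0, 0.0]
ft_force: [0.0, -0.6, -0.4]
grip_width: 0.0002
```

```bash
python3 d.py side15; python3 - <<'E'
from m2 import *
p,d=shot("top","top15"); 
f=np.load("side15.npz");W=cloud("side",f["d"]);print("knob z",np.percentile(W[194:200,222:230,2],[50,90]), np.percentile(cloud("side",np.load("side0.npz")["d"])[194:200,222:230,2],[50,90]))
print(dimple("side",f,230,237.5,r=3.2,thr=80))
save(f["p"],"full15")
# changes vs first picture
a=np.load("top0.npz")["p"].astype(int)
E
```

```text
t 30.05 tcp [0.5259 0.1209 0.2508] psi 132.6 w 0.0002 F [ 0.  -0.6 -0.4] tooldelta mm [ 73.5 -68.1 242.8]
[[ 82  75  69  68  71  68  70  65  66  67  66  64  67  65  67  68  69  67]
 [ 79  88  79  79  93  93  91  69  66  64  72  77  71  67  68  67  67  66]
 [ 80  85  90  90 123 127 110  75  59  42  78 107  99  89  95  89  88  89]
 [ 79  88  86  93 130 119  61  50  48  47  50 119 121 123 124 124 123 123]
 [ 74  84  91 105 127 109  49  47  46  46  53 110 121 120 126 125 124 124]
 [ 54  69  87 110 129 121  73  58  61  60  84 121 121 123 124 122 124 124]
 [ 47  46  51  92 127 122 121  97  98  97 120 120 121 122 124 122 124 124]
 [ 48  48  49 101 127 122 123 122 121 121 122 123 122 124 123 123 123 124]
 [ 48  47  81  97 121 121 123 122 125 123 120 120 120 124 124 125 124 124]]
knob z [0.17696232 0.17822014] [0.17676351 0.17850371]
((np.float64(230.0896259703599), np.float64(237.3091037402964)), array([544.89379016, -91.19741629,  45.        ]))
```

View pics/side15.png

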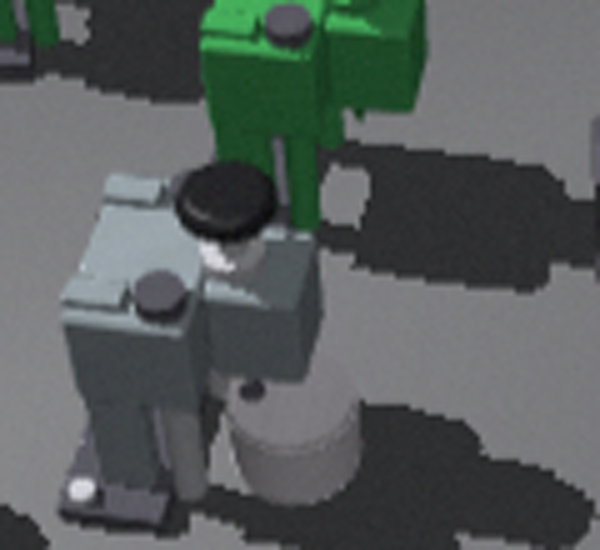

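View pics/full15.png

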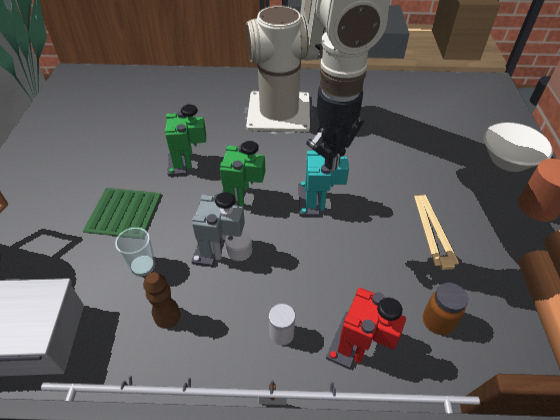

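The knob is back at 178 mm, the tin hasn't moved, and the tumbler, tongs, jar, mill and tall tin are where they started. The arm is clear of everything.

```bash
python3 -c "
from workcell import order
print(order.job_done())"
```

```text
the job is handed in; nothing more can be done
None
```

The job is done and handed in at about 30 s of the 72 s allowed. The tin stands in the grey punch with its dimple under the point, and the knob was pressed once until the point bottomed.

**What I did:**
- **Turn and slide:** I gripped the tin standing on the slab, turned it about 102°, and slid it to just in front of the nose.
- **Push:** The moves allow no tilting of the hand, so a hand leaning back under the nose was not possible. I released the tin and pushed it in with the back of an open finger. The last 7 mm or so was with the hand turned about 50°, so the knuckle cleared the nose.
- **Press:** With shut fingers I pressed the knob down slowly. The force stayed near 5 N until about 12 mm, then rose to 10.8 N while the ram stopped near 12.5 mm. The side camera showed the point inside the dimple.

**Last checks:**
- **Knob:** Its top is back at 177–178 mm, the same as at the start.
- **Tin:** The dimple measures about (544, -92) mm against my estimate of (545, -92) mm for the spot under the point, and it did not move during the press.
- **Other things:** They look unmoved in the last side picture; I did not measure them.
- **Arm:** It ended clear of everything, with forces near zero.

**Disagreements:**
- The two cameras differed by 1 to 4 mm in x on some points, so I used positions triangulated from both.
- The tin's heading came out about 12° off the press axis, well within the 45° allowed.
- A sideways force of 3–5 N appeared on the wrist during the press. I did not find its cause, and it was gone once the hand lifted.

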